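Return the pepper jar to its place in the spice rail

TASK

Put the pepper jar that stands outside the spice rail back into the row, directly next to the salt shaker on its right-hand side (as the robot sees it), standing upright on the rail's floor like the others. The row is too tight for it, so first slide the neighbours apart to make room; do not lift them out or tip them over. Set the jar down rather than dropping it, and leave the cup, dish and timer where they are.

Things in the scene. Friction and masses are not known exactly. Their poses are not given: they have to be found in the camera images.
- spice_rail: Spice rail: wooden trough fixed to the table, 264 mm long (y) x 62 mm (x) outside, 256 x 54 mm inside; front and back lips 24 mm high, ends 40 mm, walls 4 mm, inner floor 6 mm up. Origin: centre of its underside; x away from the robot, y along the row to its left. Turned up to 12 degrees. Four containers stand in it, 2 mm apart, 37 mm spare at each end; its slick white liner (friction about 0.12) lets them slide upright
- pepper_jar: The pepper jar: round spice jar with a green flat-topped cap, 46 mm largest diameter (body 44 mm), 106 mm tall, cap over the top 20 mm, about 0.11 kg, standing alone on the table to the robot's left; a seasoning box with a raised lid, 180 mm high, stands between it and the rail. Origin: centre of its underside; z up its axis
- salt_shaker: Salt shaker: clear round body 44 mm diameter up to 74 mm high, tapering to a domed grey top 34 mm wide, 90 mm tall in all (shorter than the jars), 0.1 kg, standing in the rail in any of the first three places from the left. Origin: centre of its underside; z up its axis; at the start its y axis is that of the rail
- jar_a: Spice jar, round, 44 mm diameter, 105 mm tall, flat-topped cap over the top 20 mm, 0.11 kg, standing in the rail. Origin: centre of its underside; z up its axis
- jar_b: Spice jar, round, 44 mm diameter, 105 mm tall, flat-topped cap over the top 20 mm, 0.11 kg, standing in the rail. Origin: centre of its underside; z up its axis
- jar_c: Spice jar, round, 44 mm diameter, 105 mm tall, flat-topped cap over the top 20 mm, 0.11 kg, standing in the rail. Origin: centre of its underside; z up its axis. Always the rightmost in the row at the start
- cup: Loose bystander: plastic cup with a handle, 83 x 117 x 84 mm, on the robot's left. Origin: centre of its underside
- small_dish: Loose bystander: small round dish, 90 mm across, 21 mm high, in front of the rail. Origin: centre of its underside
- timer: Loose bystander: round dial timer, 72 mm across, 37 mm high, in front of the rail. Origin: centre of its underside
Things that resemble listed ones, but are neither listed nor needed, are in the scene too. What is shaped like the pepper_jar but blue or purple is not meant.

How it is judged:
At the end, for the whole second after the job is handed in: The pepper jar is just right (-y) of the salt shaker, centres within 80 mm. It and the four others stand on the rail's floor (underside 0 to 11 mm above the rail's origin), within 15 mm of its centre line and 115 mm of its middle, within 0.15 rad of upright, at rest (x of salt_shaker in the frame of spice_rail between -0.015 and 0.015 m and y of salt_shaker in the frame of spice_rail between -0.115 and 0.115 m and z of salt_shaker in the frame of spice_rail between 0 and 0.011 m and angle between each of salt_shaker, jar_a, jar_b, jar_c, pepper_jar's own z axis and vertical below 0.15 rad and linear speed of each of salt_shaker, jar_a, jar_b, jar_c, pepper_jar below 0.02 m/s and x of jar_a in the frame of spice_rail between -0.015 and 0.015 m and y of jar_a in the frame of spice_rail between -0.115 and 0.115 m and z of jar_a in the frame of spice_rail between 0 and 0.011 m and x of jar_b in the frame of spice_rail between -0.015 and 0.015 m and y of jar_b in the frame of spice_rail between -0.115 and 0.115 m and z of jar_b in the frame of spice_rail between 0 and 0.011 m and x of jar_c in the frame of spice_rail between -0.015 and 0.015 m and y of jar_c in the frame of spice_rail between -0.115 and 0.115 m and z of jar_c in the frame of spice_rail between 0 and 0.011 m and x of pepper_jar in the frame of spice_rail between -0.015 and 0.015 m and y of pepper_jar in the frame of spice_rail between -0.115 and 0.115 m and z of pepper_jar in the frame of spice_rail between 0 and 0.011 m and horizontal distance between pepper_jar and salt_shaker below 0.08 m and y of pepper_jar in the frame of salt_shaker below -0.015 m); the robot touches nothing.
It fails at once if a container of the row is lifted out (more than 44 mm above the rail's floor) (height (world z) of any of salt_shaker, jar_a, jar_b, jar_c above 0.05 m).
It fails at once if a container of the row or the pepper jar is tipped beyond 0.7 rad (angle between any of salt_shaker, jar_a, jar_b, jar_c, pepper_jar's own z axis and vertical above 0.7 rad).
It fails at once if the pepper jar is let go more than 35 mm above the table (dropped) (height (world z) of pepper_jar above 0.035 m and contact force between pepper_jar and the fingers below 0.05 N).
It fails at once if the cup, dish or timer is moved by more than 30 mm (distance of any of cup, small_dish, timer from where it was at the start of the episode above 0.03 m).
It also fails if it takes over 72 s, if anything falls off the work surface, if the arm or the gripper's body presses on something with over 40 N, if the wrist force passes 120 N, or if a joint passes its speed limit or range.

ROBOT

A 6-joint arm with a two-finger parallel gripper is mounted at the origin on the work surface; the furniture and walls round the work are solid. World frame = base frame: x ahead of the robot, y to its left, z up, the work surface at z = 0. Lengths are in m, angles in rad, forces in N, time in s.
With the tool pointing down it reaches from about 0.275 to 0.725 m from the base axis. Payload 5.6 kg.
Tool frame: the origin (TCP) lies at the very end of the fingers, on their centre line; the grasp point (between the pads) lies 19 mm behind it; z points along the fingers, y is the direction in which the jaws open and shut (so a half turn about z gives the same grasp; the last joint's range is limited). The gripper opens to 85 mm and grips with 20 to 120 N. Pads are 22 mm wide; open, the fingers measure 114 mm over their backs; the gripper's body (76 mm by 85 mm) begins 54 mm behind the grasp point. The pads swing forward as they close: fully open they stand 13 mm farther back than shut.
Start: joints at [1.402, 0.255, 0.108, 0, -1.424, -0.285], TCP at [0.241, 0.494, 0.231] pointing down, gripper open.
Joint ranges: [-2.95, 2.95], [-1.21, 1.97], [-1.09, 1.5], [-2.87, 1.71], [-2.94, -0.07], [-3.05, 3.05]. Speed limits (rad/s): [2.57, 2.57, 3.14, 3.14, 3.14, 3.14].

INTERFACE

Orientations are given as a rotation vector (axis times angle).
In Python, from cell import * gives the robot as it stands.
- The arm moves only by the shell command python3 -m pendant 'ROWS' [FORCE]. ROWS is a JSON object of lists of equal length, an entry for each row: "linear": the shift along the tool's x, y, z in mm, a list of three; "roll": the turn about the tool's z in degrees; "grip": the opening, from 0 (shut) to 1 (fully open). A call has 1 to 8 rows; each row shifts and turns the commanded pose from where the row before left it, along the tool's axes as they then stand; what a row does not reach is not made up. A row lasts 1/10 s, in which the tool goes at most 50 mm and 8.59 degrees, less where a joint would pass 70% of its speed; a pose out of reach is approached as far as the arm can. A call with a gripper value outside its range is refused whole. The fingers move at their own pace and stop on an object; FORCE is the grip in N (left out, the last holds). Time passes only in rows, so rows that do not move let the fingers close. It gives the time, the measured TCP pose, the force and the opening at its end, in the units of the state.
- get_obs(): the state, without advancing time (a new reading comes with each control period).
- grab_frame(name): name is "scene" or "side" or "wrist"; returns the picture (400x640x3 uint8, blue, green, red); there is no depth.
- get_calibration(name): a dict with "fx", "fy", "cx", "cy" (pixels), "xyz" and "attitude" of the camera in the world. Camera axes: x right, y down, z forward; pixel columns grow to the right and rows downward; lengths in m; the calibration is good to about 2 mm. A picture is of the moment at which its call begins: read the wrist's pose just before it. get_calibration takes no time and is no camera call; for the wrist camera it gives the pose at the moment of the call.
- job_done(): hands the job in, once; it reports no verdict.
The state is a dict: "t": time; "joints": joint angles; "qd": joint speeds; "joint_torque": joint torques, N m; "tcp_pos": TCP position; "eef_rot": TCP orientation; "wrist_force": force on the tool from outside, world axes, zero at the start; "moment": the same for the moment, N m; "width": finger opening in m.
Only numpy, scipy, OpenCV 4.12 (cv2) and the standard library are available. Lean on these libraries where they do the work, as an engineer would, in place of code of your own. Each camera call takes 0.05 s, during which the arm holds its last target.

## Working session

There is one attempt and no reset: what is moved stays moved. The work goes in short steps, Python scripts to look and compute and a shell command to move; the robot and the scene stay as the last step left them, time stands still between calls to the robot, and variables do not carry over. Pictures are saved under pics/ and viewed, and the job is handed in when it is done.

```bash
ls; mkdir -p pics; python3 - <<'E'
from cell import *
import cv2,numpy as np
print(get_obs())
for n in ("scene","side","wrist"):
    c=get_calibration(n); print(n,c)
    cv2.imwrite(f"pics/{n}0.png",grab_frame(n))
E
```

```text
pics
{'t': 0.0, 'joints': array([ 1.40158425e+00,  2.55696202e-01,  1.06976928e-01, -5.03575273e-04,
       -1.42390646e+00, -2.84615201e-01]), 'qd': array([ 0.00059399, -0.00169235,  0.00127566, -0.00033891, -0.00068182,
       -0.00087315]), 'joint_torque': array([ 1.28380907e-03, -3.86632133e+01,  2.37948328e+01,  5.36519274e+00,
       -6.10998046e-03, -1.20303682e-05]), 'tcp_pos': array([0.24083365, 0.49389296, 0.23040727]), 'eef_rot': array([ 3.05922533e+00, -7.06464443e-01, -6.15003665e-04]), 'wrist_force': array([ 0.36602322,  0.01021582, -0.0354516 ]), 'moment': array([-0.00460679, -0.00563492,  0.01241972]), 'width': 0.08542251881473781}
scene {'fx': 423.63340983974433, 'fy': 423.63340983974433, 'cx': 321.71912990057285, 'cy': 198.06859370842866, 'xyz': array([-0.2930769 ,  0.74718422,  0.5535073 ]), 'attitude': array([-0.91797728,  2.19064976, -1.35941441])}
side {'fx': 505.70856344704896, 'fy': 505.70856344704896, 'cx': 313.5692959947391, 'cy': 198.12593345553847, 'xyz': array([ 1.18719692, -0.84770575,  1.27062793]), 'attitude': array([-2.27065295, -0.85961043,  0.33923776])}
wrist {'fx': 311.4620582444501, 'fy': 311.4620582444501, 'cx': 320.8451673195395, 'cy': 198.27453845960682, 'xyz': array([0.31104515, 0.46011282, 0.37280469]), 'attitude': array([ 1.56522996, -2.50299177, -0.38272837])}
```

View pics/scene0.png

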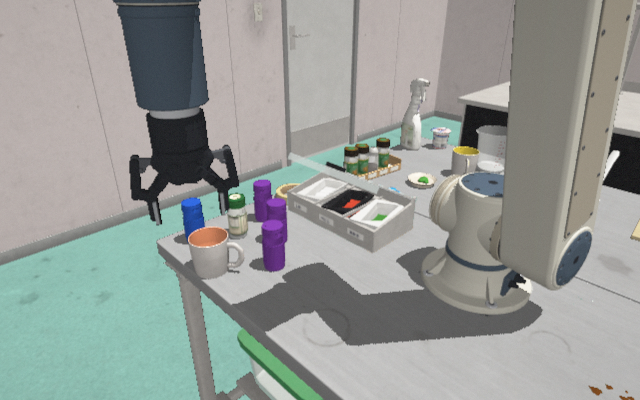

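View pics/side0.png

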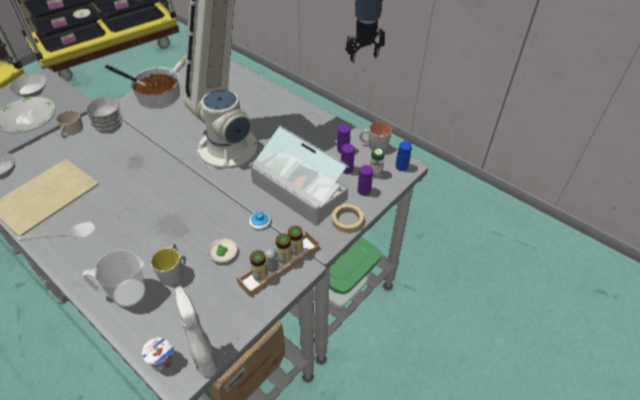

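View pics/wrist0.png

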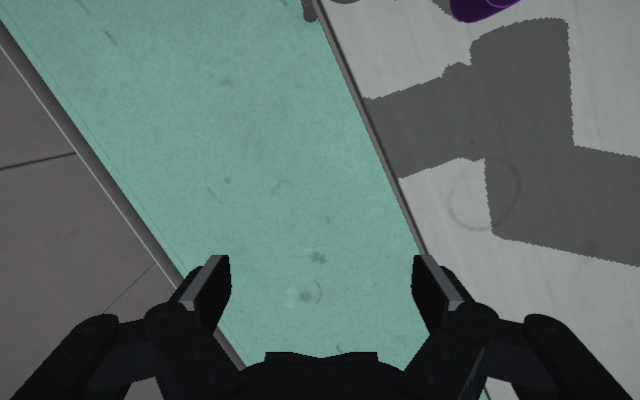

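```bash
cat > h.py <<'E'
import numpy as np, cv2
from scipy.spatial.transform import Rotation as R
from cell import *
def ray(cal,u,v):
    d=R.from_rotvec(cal["attitude"]).apply([(u-cal["cx"])/cal["fx"],(v-cal["cy"])/cal["fy"],1.0])
    return np.array(cal["xyz"]),d
def onplane(cal,u,v,z):
    o,d=ray(cal,u,v); s=(z-o[2])/d[2]; return o+s*d
def tri(rays):
    A=np.zeros((3,3));b=np.zeros(3)
    for o,d in rays:
        d=d/np.linalg.norm(d);P=np.eye(3)-np.outer(d,d);A+=P;b+=P@o
    p=np.linalg.solve(A,b)
    res=[np.linalg.norm(np.cross(p-o,d/np.linalg.norm(d))) for o,d in rays]
    return p,res
def proj(cal,p):
    c=R.from_rotvec(cal["attitude"]).inv().apply(np.array(p)-cal["xyz"])
    return np.array([cal["fx"]*c[0]/c[2]+cal["cx"],cal["fy"]*c[1]/c[2]+cal["cy"]])
def crop(img,x0,y0,x1,y1,k,name):
    cv2.imwrite(name,cv2.resize(img[y0:y1,x0:x1],None,fx=k,fy=k,interpolation=cv2.INTER_CUBIC))
E
python3 - <<'E'
from h import *
s=cv2.imread("pics/side0.png"); c=cv2.imread("pics/scene0.png")
crop(s,230,210,330,300,8,"pics/siderail.png")
crop(s,320,110,440,240,4,"pics/sidepep.png")
crop(c,160,170,320,290,5,"pics/scenepep.png")
crop(c,320,120,440,200,6,"pics/scenerail.png")
E
```

```text
(no output)
```

View pics/siderail.png

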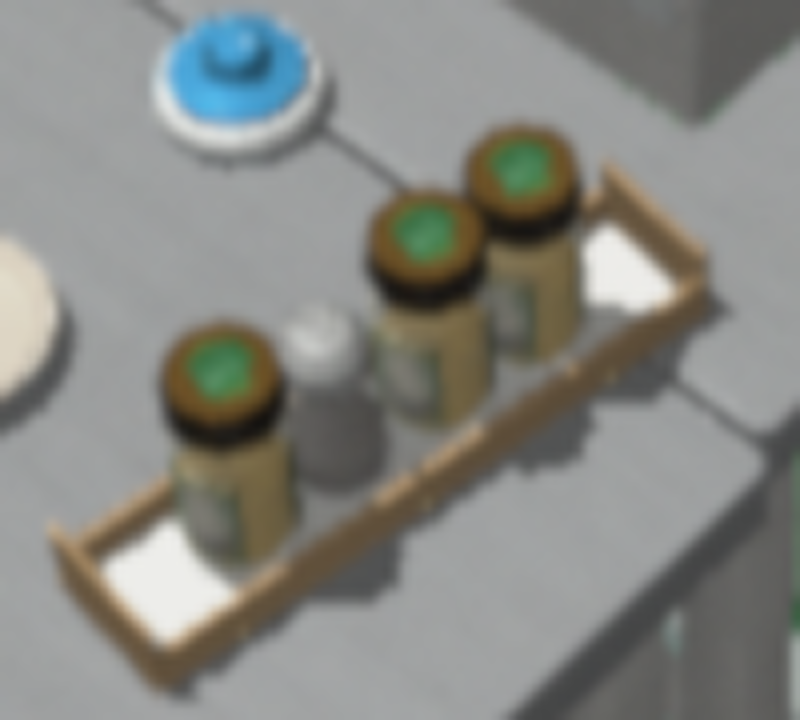

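View pics/sidepep.png

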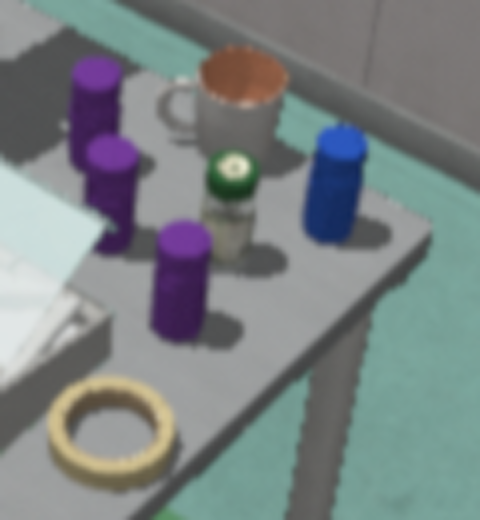

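View pics/scenepep.png

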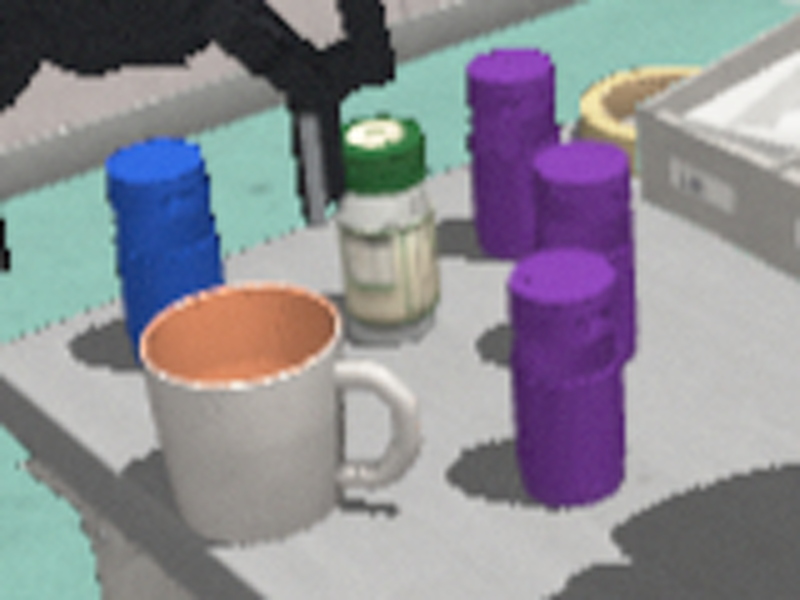

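View pics/scenerail.png

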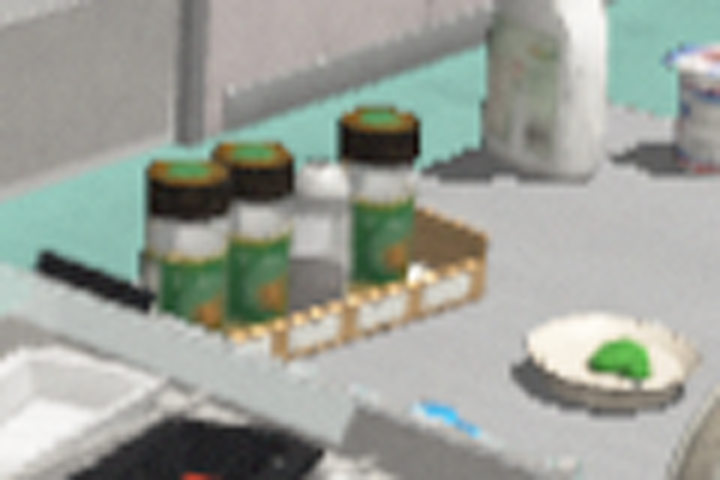

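```bash
python3 - <<'E'
from h import *
S=get_calibration("side"); C=get_calibration("scene")
np.set_printoptions(precision=4,suppress=True)
sp=lambda x,y,k,x0,y0:(x/k+x0-.5+.5/k,y/k+y0-.5+.5/k)
sr=lambda x,y:sp(x,y,8,230,210)
for n,p,z in [("jc",(222,368),.111),("salt",(322,320),.09),("jm",(425,235),.111),("jl",(522,165),.111),("R1",(608,160),.04),("R2",(706,250),.04),("L1",(55,525),.04),("L2",(163,660),.04),("lid",(235,40),.037)]:
    print(n,onplane(S,*sr(*p),z))
a=sp(377,132,5,160,170);b=sp(235,166,4,320,110)
print("pep",tri([ray(C,*a),ray(S,*b)]),onplane(C,*a,.106),onplane(S,*b,.106))
pp=lambda x,y:sp(x,y,4,320,110)
for n,p,z in [("pur1",(97,70),.106),("pur2",(112,150),.106),("pur3",(185,235),.106),("blue",(342,142),.106),("cup",(243,75),.084),("ring",(110,425),.02)]: print(n,onplane(S,*pp(*p),z))
qq=lambda x,y:sp(x,y,5,160,170)
for n,p,z in [("blueC",(157,160),.106),("pur",(510,65),.106),("pur",(582,165),.106),("pur",(563,275),.106),("cup",(240,330),.084)]: print(n,onplane(C,*qq(*p),z))
# box top corners in side image
for p in [(252,180),(302,217),(346,190),(266,130),(343,161)]:
    print(p,onplane(S,*p,.1),onplane(S,*p,.18))
for p in [(288,182),(378,243),(413,196)]: print(p,onplane(C,*p,.08))
s=cv2.imread("pics/side0.png"); crop(s,230,110,360,240,6,"pics/sidebox.png")
c=cv2.imread("pics/scene0.png"); crop(c,270,130,430,260,5,"pics/scenebox.png")
E
```

```text
jc [ 0.5057 -0.3245  0.111 ]
salt [ 0.5051 -0.2762  0.09  ]
jm [ 0.5183 -0.2346  0.111 ]
jl [ 0.5225 -0.1876  0.111 ]
R1 [ 0.5052 -0.1231  0.04  ]
R2 [ 0.5631 -0.1311  0.04  ]
L1 [ 0.4688 -0.3813  0.04  ]
L2 [ 0.5394 -0.3947  0.04  ]
lid [ 0.3496 -0.1746  0.037 ]
pep (array([0.4975, 0.2553, 0.1065]), [np.float64(0.0011120204061722202), np.float64(0.0011120204061722222)]) [0.4969 0.2544 0.106 ] [0.4977 0.2568 0.106 ]
pur1 [0.3286 0.278  0.106 ]
pur2 [0.4061 0.2035 0.106 ]
pur3 [0.5172 0.1616 0.106 ]
blue [0.5486 0.3425 0.106 ]
cup [0.4166 0.3814 0.084 ]
ring [0.5572 0.0202 0.02  ]
blueC [0.5433 0.3444 0.106 ]
pur [0.5147 0.1613 0.106 ]
pur [0.4018 0.2061 0.106 ]
pur [0.3282 0.2763 0.106 ]
cup [0.4174 0.3796 0.084 ]
(252, 180) [ 0.2692 -0.1203  0.1   ] [ 0.3319 -0.17    0.18  ]
(302, 217) [ 0.4975 -0.1293  0.1   ] [ 0.5446 -0.1784  0.18  ]
(346, 190) [0.5266 0.0466 0.1   ] [ 0.5717 -0.0145  0.18  ]
(266, 130) [0.1247 0.0872 0.1   ] [0.1973 0.0233 0.18  ]
(343, 161) [0.4343 0.1443 0.1   ] [0.4857 0.0765 0.18  ]
(288, 182) [0.515  0.0736 0.08  ]
(378, 243) [0.1522 0.1399 0.08  ]
(413, 196) [ 0.2286 -0.0978  0.08  ]
```

View pics/sidebox.png

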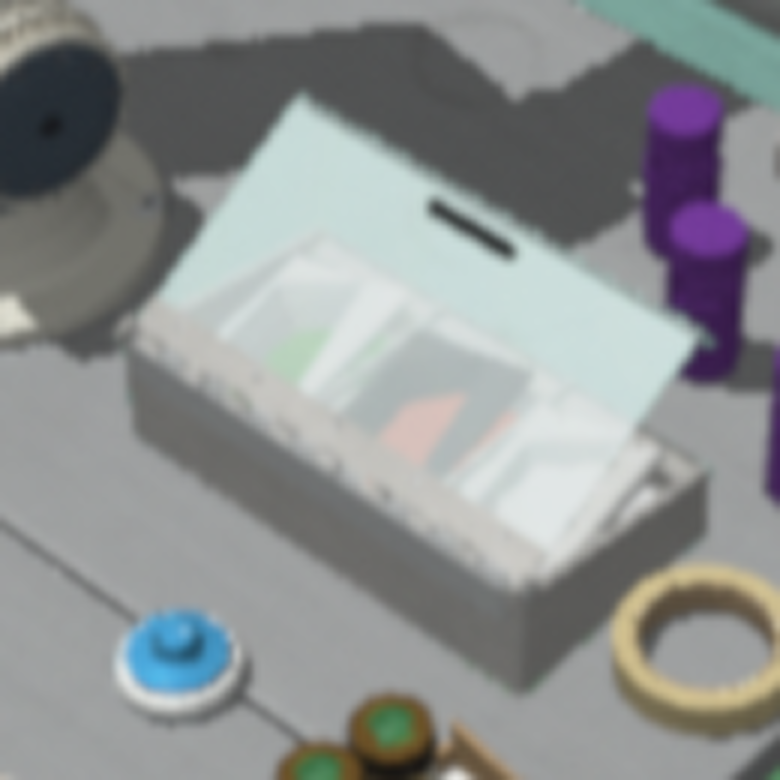

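View pics/scenebox.png

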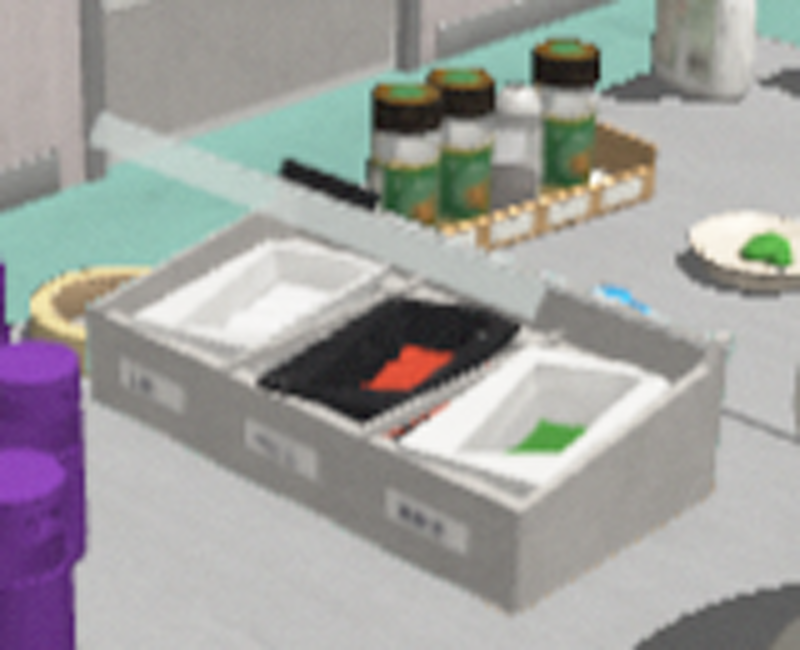

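```bash
python3 -m pendant '{"linear":[[0,0,-40],[0,0,-40],[0,0,-40],[0,0,0],[0,0,0],[0,0,0],[0,0,0],[0,0,0]],"roll":[8.5,8.5,8.5,8.5,8.5,8.5,8.5,8.5],"grip":[1,1,1,1,1,1,1,1]}'; python3 -m pendant '{"linear":[[0,-40,0],[0,-40,0],[0,-40,0],[0,0,0]],"roll":[2.6,0,0,0],"grip":[1,1,1,1]}';  python3 - <<'E'
from h import *
o=get_obs();print(o["joints"],R.from_rotvec(o["eef_rot"]).as_matrix().round(4))
E
```

```text
t: 0.95
tcp_pos: [0.241, 0.4943, 0.3509]
eef_rot: [2.135, -2.304, 0.001]
wrist_force: [0.0, -0.5, -0.8]
width: 0.0857
t: 1.35
tcp_pos: [0.3641, 0.4812, 0.3492]
eef_rot: [2.083, -2.348, 0.003]
wrist_force: [-0.1, 0.3, -1.1]
width: 0.0855
[ 1.18220371e+00  3.76797575e-01  5.74854360e-01  5.56532000e-04
 -1.77238932e+00 -1.30169715e+00] [[-1.193e-01 -9.929e-01 -8.000e-04]
 [-9.928e-01  1.193e-01 -3.500e-03]
 [ 3.600e-03  4.000e-04 -1.000e+00]]
```

```bash
python3 -m pendant '{"linear":[[45,-16,0],[45,-16,0],[45,-16,0],[45,-16,0],[45,-16,0],[45,-16,0],[45,-16,0],[45,-16,0]],"roll":[0,0,0,0,0,0,0,0],"grip":[1,1,1,1,1,1,1,1]}'; python3 -m pendant '{"linear":[[45,-16,0],[45,-16,0],[45,-16,0],[45,-16,0],[45,-16,0],[45,-16,0],[0,0,0],[0,0,0]],"roll":[0,0,0,0,0,0,0,0],"grip":[0,0,0,0,0,0,0,0]}';  python3 - <<'E'
from h import *
o=get_obs();print(o["joints"],o["tcp_pos"],R.from_rotvec(o["eef_rot"]).as_matrix().round(4))
np.save("wc1.npy",get_calibration("wrist"),allow_pickle=True)
cv2.imwrite("pics/w1.png",grab_frame("wrist"))
E
```

```text
t: 2.15
tcp_pos: [0.4459, 0.1083, 0.3513]
eef_rot: [-2.091, 2.345, 0.0]
wrist_force: [1.1, -0.2, 1.3]
width: 0.0853
t: 2.95
tcp_pos: [0.5104, -0.17, 0.3505]
eef_rot: [2.087, -2.347, -0.002]
wrist_force: [-0.0, -0.3, -0.2]
width: -0.0001
[-3.05817184e-02  2.31157561e-01  3.75262019e-01 -3.78344468e-04
 -1.71648823e+00 -8.69389482e-02] [ 0.51041601 -0.16995087  0.35045039] [[-1.172e-01 -9.931e-01 -1.600e-03]
 [-9.931e-01  1.172e-01  4.000e-04]
 [-2.000e-04  1.600e-03 -1.000e+00]]
```

View pics/w1.png

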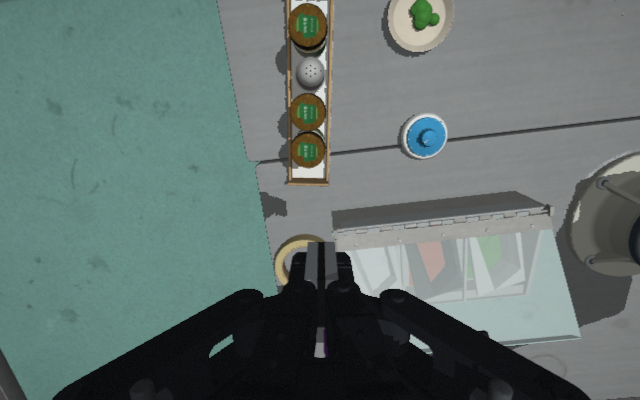

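```bash
python3 - <<'E'
from h import *
np.set_printoptions(precision=4,suppress=True)
W=np.load("wc1.npy",allow_pickle=True).item()
im=cv2.imread("pics/w1.png"); crop(im,260,0,360,200,4,"pics/w1c.png")
for n,p,z in [("jc",(308,25.5),.111),("salt",(310.5,71),.096),("jm",(308,111.5),.111),("jl",(308,149.5),.111),("RL",(288.5,184),.04),("RR",(329,184),.04),("a",(289,100),.024),("b",(331,100),.024)]: print(n,onplane(W,*p,z))
hsv=cv2.cvtColor(im,cv2.COLOR_BGR2HSV)
m=cv2.inRange(hsv,(5,120,40),(25,255,200));m[190:]=0
m=cv2.morphologyEx(m,cv2.MORPH_OPEN,np.ones((3,3)))
g=cv2.inRange(hsv,(50,90,60),(80,255,220));g[:, :290]=0;g[:,325:]=0;g[190:]=0
n,l,s,c=cv2.connectedComponentsWithStats(g)
for i in range(1,n):
    if s[i][4]>30: print(s[i],c[i],onplane(W,*c[i],.111))
E
```

```text
jc [ 0.5065 -0.3261  0.111 ]
salt [ 0.5099 -0.2812  0.096 ]
jm [ 0.5182 -0.2361  0.111 ]
jl [ 0.5239 -0.1917  0.111 ]
RL [ 0.5636 -0.1335  0.04  ]
RR [ 0.5032 -0.1264  0.04  ]
a [ 0.5468 -0.2526  0.024 ]
b [ 0.4869 -0.2456  0.024 ]
[298  13  19  25 323] [307.7461  25.1238] [ 0.5068 -0.3265  0.111 ]
[299 103  17  21 263] [307.5171 112.7605] [ 0.5189 -0.2348  0.111 ]
[300 142  16  20 231] [307.8615 151.2468] [ 0.5243 -0.1896  0.111 ]
```

View pics/w1c.png

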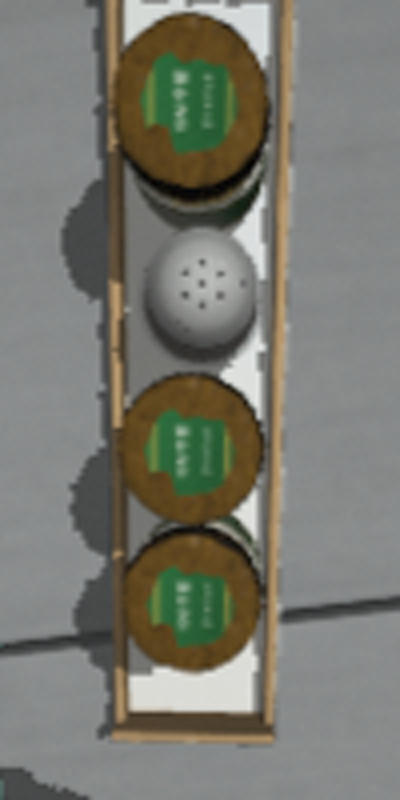

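```bash
python3 -m pendant '{"linear":[[39,-3.6,0],[39,-3.6,0],[39,-3.6,20],[39,-3.7,30],[0,0,40],[0,0,40],[0,0,0]],"roll":[0,0,0,0,0,0,0],"grip":[0.85,0.85,0.85,0.85,0.85,0.85,0.85]}' 25;  python3 - <<'E'
from h import *
o=get_obs();print(o["joints"],o["tcp_pos"],o["wrist_force"])
np.save("wc2.npy",get_calibration("wrist"),allow_pickle=True)
cv2.imwrite("pics/w2.png",grab_frame("wrist"))
E
```

```text
t: 3.7
tcp_pos: [0.5042, -0.3225, 0.2151]
eef_rot: [2.089, -2.341, -0.019]
wrist_force: [-0.1, 0.4, -0.5]
width: 0.0726
[-0.30991469  0.36595649  0.22370119 -0.00282416 -1.44099524  0.19641432] [ 0.50416944 -0.32251015  0.21509428] [-0.11538073  0.35527492 -0.53981154]
```

View pics/w2.png

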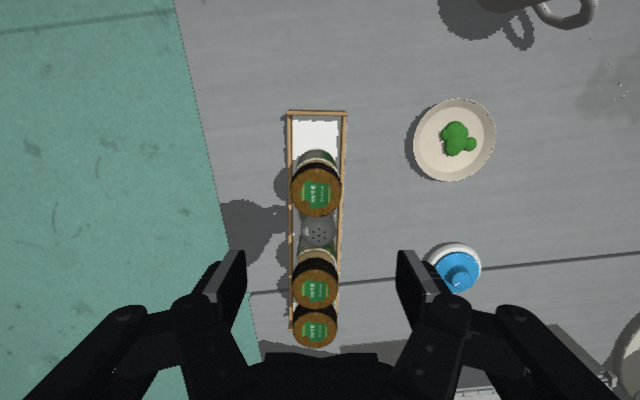

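```bash
python3 - <<'E'
from h import *
np.set_printoptions(precision=4,suppress=True)
W=np.load("wc2.npy",allow_pickle=True).item()
im=cv2.imread("pics/w2.png")
hsv=cv2.cvtColor(im,cv2.COLOR_BGR2HSV)
g=cv2.inRange(hsv,(50,90,60),(80,255,220));g[:, :290]=0;g[:,345:]=0
n,l,s,c=cv2.connectedComponentsWithStats(g)
for i in range(1,n):
    if s[i][4]>30: print(s[i],c[i],onplane(W,*c[i],.111))
print(get_obs()["tcp_pos"], onplane(W,288,112,.04),onplane(W,348,112,.04),proj(W,get_obs()["tcp_pos"]))
E
```

```text
[304 180  25  28 489] [316.0982 193.8814] [ 0.5071 -0.3261  0.111 ]
[304 280  22  22 356] [315.1264 290.3736] [ 0.5188 -0.2345  0.111 ]
[305 321  21  21 301] [314.897  331.1163] [ 0.5244 -0.1895  0.111 ]
[ 0.506  -0.324   0.2197] [ 0.5274 -0.3912  0.04  ] [ 0.4688 -0.3845  0.04  ] [318.392  261.4254]
```

```bash
python3 -m pendant '{"linear":[[1,0,35],[0,-1,35],[0,0,35],[0,0,35],[0,0,0],[0,0,0],[0,0,0],[0,0,0]],"roll":[0,0,0,0,0,0,0,0],"grip":[0.85,0.85,0.85,0.85,0.85,0.4,0.4,0.4]}' 25;  python3 - <<'E'
from h import *
o=get_obs();print(o["joints"],o["tcp_pos"],o["wrist_force"],o["width"])
E
```

```text
t: 4.55
tcp_pos: [0.5102, -0.3281, 0.0853]
eef_rot: [-2.09, 2.343, -0.01]
wrist_force: [-0.6, 0.1, 7.6]
width: 0.0434
[-0.31313462  0.44031455 -0.00340561  0.00169986 -1.12032169  0.19819363] [ 0.51022903 -0.32807968  0.08531576] [-0.59634209  0.12515831  7.59825684] 0.0434186314200739
```

```bash
python3 -m pendant '{"linear":[[0,0,0],[5,0,0],[5,0,0],[5,0,0],[5,0,0],[5,0,0],[5,0,0],[3,0,0]],"roll":[0,0,0,0,0,0,0,0],"grip":[0.4,0.4,0.4,0.4,0.4,0.4,0.4,0.4]}' ; python3 -m pendant '{"linear":[[0,0,0],[0,0,0],[0,0,0]],"roll":[0,0,0],"grip":[0.4,0.4,0.4]}' ;python3 - <<'E'
from h import *
o=get_obs();print(o["joints"],o["tcp_pos"],o["wrist_force"],o["width"])
cv2.imwrite("pics/s3.png",cv2.resize(grab_frame("side")[200:310,220:340],None,fx=5,fy=5,interpolation=2))
E
```

```text
t: 5.35
tcp_pos: [0.5063, -0.3612, 0.0855]
eef_rot: [-2.089, 2.343, -0.011]
wrist_force: [-0.5, 2.1, 7.3]
width: 0.0433
t: 5.65
tcp_pos: [0.5063, -0.361, 0.0854]
eef_rot: [-2.089, 2.343, -0.011]
wrist_force: [-1.0, 0.9, 7.2]
width: 0.0432
[-0.36768097  0.46744183  0.04108596  0.00131438 -1.13726052  0.25260576] [ 0.50632746 -0.36095754  0.08538261] [-0.95664931  0.88180175  7.17528092] 0.04318550089464388
```

View pics/s3.png

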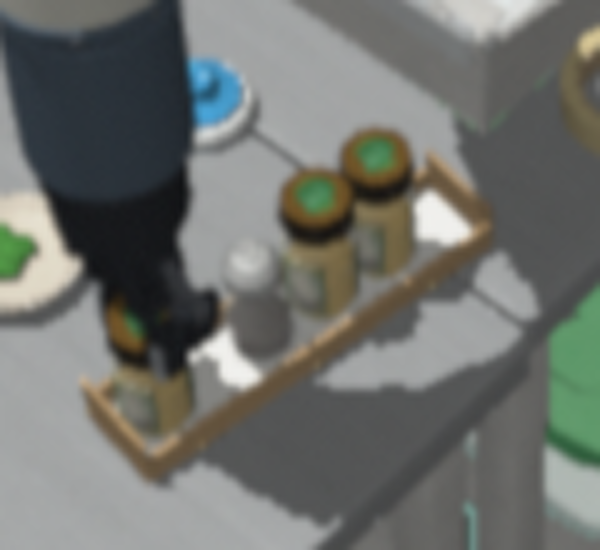

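```bash
python3 -m pendant '{"linear":[[0,0,0],[0,0,0],[0,0,0],[0,0,-30],[0,0,-40],[0,0,-40],[-20,0,0],[0,0,0]],"roll":[0,0,0,0,0,0,0,0],"grip":[0.85,0.85,0.85,0.85,0.85,0,0,0]}' ; python3 -m pendant '{"linear":[[-21,0,0],[0,0,0],[0,0,0]],"roll":[0,0,0],"grip":[0,0,0]}' ;python3 - <<'E'
from h import *
np.set_printoptions(precision=4,suppress=True)
o=get_obs();print(o["joints"],o["tcp_pos"],o["wrist_force"],o["width"])
W=get_calibration("wrist"); im=grab_frame("wrist")
cv2.imwrite("pics/w4.png",im)
hsv=cv2.cvtColor(im,cv2.COLOR_BGR2HSV)
g=cv2.inRange(hsv,(50,90,60),(80,255,220));g[:, :280]=0;g[:,355:]=0
n,l,s,c=cv2.connectedComponentsWithStats(g)
for i in range(1,n):
    if s[i][4]>30: print(s[i],c[i],onplane(W,*c[i],.111))
print(proj(W,[.511,-.28,.096]))
E
```

```text
t: 6.5
tcp_pos: [0.5072, -0.3388, 0.1929]
eef_rot: [-2.09, 2.343, -0.004]
wrist_force: [-0.2, 0.6, -1.0]
width: 0.029
t: 6.8
tcp_pos: [0.5085, -0.3189, 0.1907]
eef_rot: [2.09, -2.344, -0.002]
wrist_force: [-0.1, -0.8, 0.3]
width: 0.0001
[-0.2999  0.3695  0.166   0.0001 -1.3687  0.1855] [ 0.5085 -0.3189  0.1907] [-0.1221 -0.798   0.2729] 7.2524010779768e-05
[310 139  28  34 665] [323.7594 155.597 ] [ 0.5025 -0.3581  0.111 ]
[314 339  14  19 174] [321.4885 348.8678] [ 0.5234 -0.1883  0.111 ]
[323.7803 245.9047]
```

View pics/w4.png

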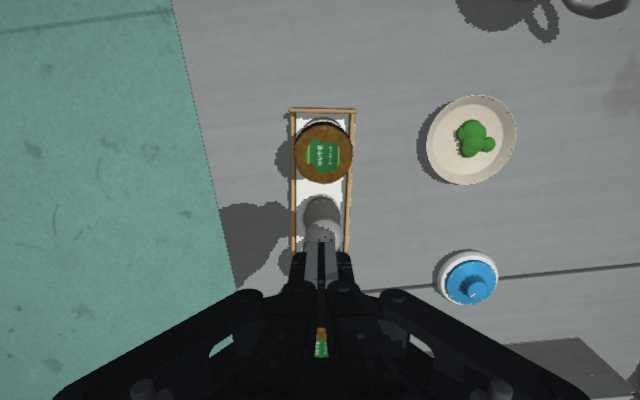

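```bash
python3 -m pendant '{"linear":[[0,0,40],[0,0,40],[0,0,30],[0,0,15],[0,0,15],[0,0,0],[0,0,0]],"roll":[0,0,0,0,0,0,0],"grip":[0,0,0,0,0,0,0]}' ; python3 -m pendant '{"linear":[[-4,0,0],[-4,0,0],[-4,0,0],[0,0,0]],"roll":[0,0,0,0],"grip":[0,0,0,0]}' ;python3 - <<'E'
from h import *
np.set_printoptions(precision=4,suppress=True)
o=get_obs();print(o["joints"],o["tcp_pos"],o["wrist_force"],o["width"])
cv2.imwrite("pics/s5.png",cv2.resize(grab_frame("side")[200:310,220:340],None,fx=5,fy=5,interpolation=2))
E
```

```text
t: 7.55
tcp_pos: [0.5087, -0.3196, 0.0513]
eef_rot: [2.089, -2.345, -0.0]
wrist_force: [0.4, -1.1, 0.6]
width: -0.0001
t: 7.95
tcp_pos: [0.5105, -0.3065, 0.0518]
eef_rot: [-2.09, 2.344, -0.001]
wrist_force: [-0.1, -0.3, -0.8]
width: -0.0001
[-0.2784  0.4547 -0.0737 -0.0001 -1.0416  0.1641] [ 0.5105 -0.3065  0.0518] [-0.0595 -0.3362 -0.8311] -8.548817339140988e-05
```

View pics/s5.png

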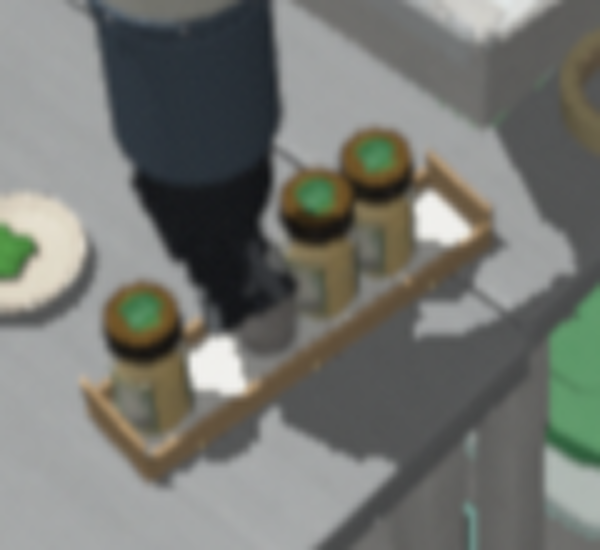

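Upright, salt being pushed. Continue 29 mm more.

```bash
python3 -m pendant '{"linear":[[-5,0,0],[-5,0,0],[-5,0,0],[-5,0,0],[-5,0,0],[-4,0,0],[0,0,0]],"roll":[0,0,0,0,0,0,0],"grip":[0,0,0,0,0,0,0]}' ;python3 - <<'E'
from h import *
np.set_printoptions(precision=4,suppress=True)
o=get_obs();print(o["joints"],o["tcp_pos"],o["wrist_force"],o["width"])
cv2.imwrite("pics/s6.png",cv2.resize(grab_frame("side")[200:310,220:340],None,fx=5,fy=5,interpolation=2))
E
```

```text
t: 8.7
tcp_pos: [0.5136, -0.2775, 0.0512]
eef_rot: [-2.09, 2.345, 0.001]
wrist_force: [0.2, -0.7, 0.3]
width: -0.0001
[-0.228   0.4359 -0.1065 -0.0005 -1.0287  0.1136] [ 0.5136 -0.2775  0.0512] [ 0.2087 -0.6822  0.3307] -5.14248430468529e-05
```

View pics/s6.png

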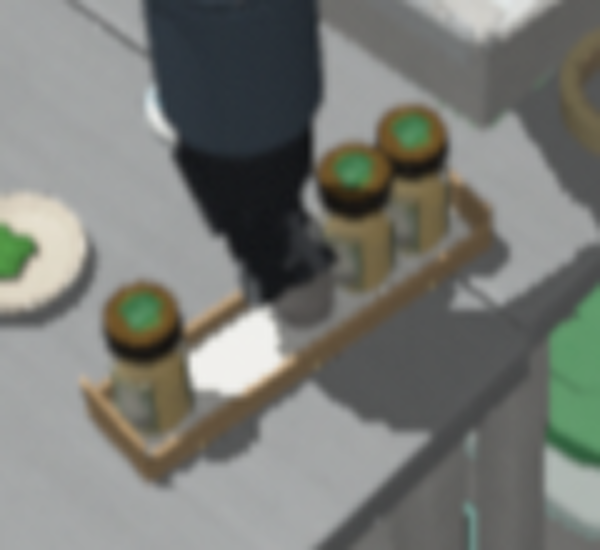

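```bash
python3 -m pendant '{"linear":[[10,0,0],[10,0,0],[0,0,-40],[0,0,-45],[0,0,-45],[0,0,-45],[0,0,-45],[0,0,-45]],"roll":[0,0,0,0,0,0,0,0],"grip":[0,0,0,0,0,0,0,0]}' ;python3 -m pendant '{"linear":[[0,0,0],[0,0,0]],"roll":[0,0],"grip":[0,0]}' ;python3 - <<'E'
from h import *
np.set_printoptions(precision=4,suppress=True)
o=get_obs();print(o["joints"],o["tcp_pos"],o["wrist_force"],o["width"])
W=get_calibration("wrist"); im=grab_frame("wrist")
cv2.imwrite("pics/w7.png",im)
hsv=cv2.cvtColor(im,cv2.COLOR_BGR2HSV)
g=cv2.inRange(hsv,(50,90,60),(80,255,220));g[:, :280]=0;g[:,355:]=0
n,l,s,c=cv2.connectedComponentsWithStats(g)
for i in range(1,n):
    if s[i][4]>30: print(s[i],c[i],onplane(W,*c[i],.111))
E
```

```text
t: 9.55
tcp_pos: [0.5105, -0.2991, 0.3183]
eef_rot: [-2.089, 2.347, -0.0]
wrist_force: [1.3, -0.9, 0.9]
width: 0.0002
t: 9.75
tcp_pos: [0.5114, -0.2991, 0.3173]
eef_rot: [-2.088, 2.345, -0.003]
wrist_force: [-0.4, -0.2, -1.3]
width: -0.0002
[-0.2657  0.3372  0.4369 -0.0003 -1.6679  0.1495] [ 0.5114 -0.2991  0.3173] [-0.4482 -0.1768 -1.2539] -0.0001943874125887659
[315 106  18  23 304] [323.9112 117.3454] [ 0.5024 -0.3583  0.111 ]
[314 237  16   5  46] [320.5217 239.6522] [ 0.5227 -0.2146  0.111 ]
```

View pics/w7.png

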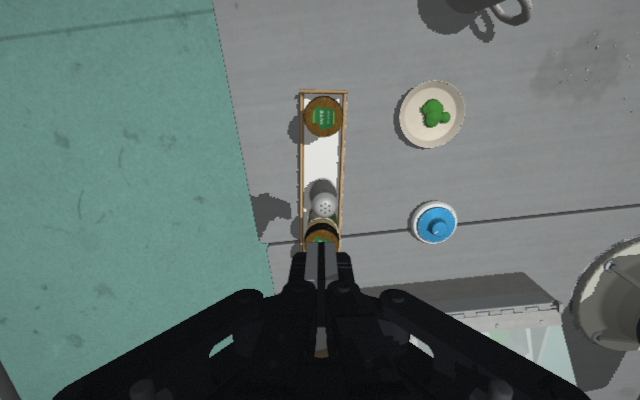

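```bash
python3 - <<'E'
from h import *
E
python3 -m pendant '{"linear":[[-45,6.6,0],[-46,6.6,0],[-46,6.6,0],[-46,6.6,0],[-46,6.6,0],[-46,6.6,0],[-46,6.6,0],[-46,6.6,0]],"roll":[0,0,0,0,0,0,0,0],"grip":[0,0,0,0,0,0,0,0]}' ;python3 -m pendant '{"linear":[[-46,6.6,0],[-46,6.6,0],[-46,6.6,0],[-44,6.6,0],[0,0,0],[0,0,0]],"roll":[0,0,0,0,0,0],"grip":[0.75,0.75,0.75,0.75,0.75,0.75]}' ;python3 - <<'E'
from h import *
np.set_printoptions(precision=4,suppress=True)
o=get_obs();print(o["joints"],o["tcp_pos"],o["wrist_force"],o["width"])
W=get_calibration("wrist"); im=grab_frame("wrist")
cv2.imwrite("pics/w8.png",im)
hsv=cv2.cvtColor(im,cv2.COLOR_BGR2HSV)
g=cv2.inRange(hsv,(50,90,30),(85,255,220))
n,l,s,c=cv2.connectedComponentsWithStats(g)
for i in range(1,n):
    if s[i][4]>60: print(s[i],c[i],onplane(W,*c[i],.106))
E
```

```text
t: 10.6
tcp_pos: [0.5, 0.0738, 0.3147]
eef_rot: [2.088, -2.344, -0.002]
wrist_force: [1.4, 0.3, -0.0]
width: -0.0001
t: 11.2
tcp_pos: [0.4953, 0.2567, 0.3142]
eef_rot: [2.089, -2.341, -0.0]
wrist_force: [0.6, 0.3, -0.1]
width: 0.0642
[ 0.7585  0.2674  0.3321 -0.0002 -1.6397 -0.8722] [0.4953 0.2567 0.3142] [ 0.5847  0.3143 -0.1109] 0.06423613064224792
[299 148  38  40 741] [317.6775 166.3347] [0.4981 0.2502 0.106 ]
```

View pics/w8.png

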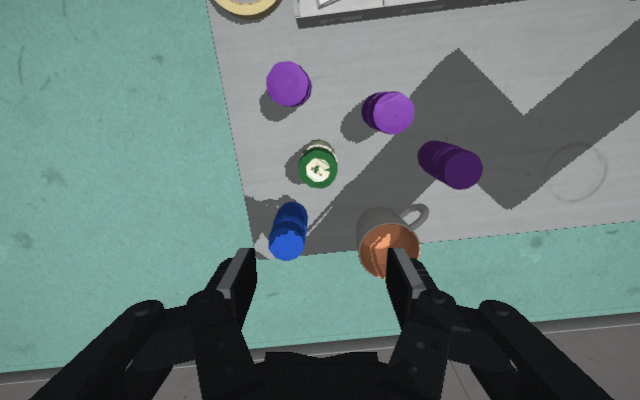

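```bash
python3 -m pendant '{"linear":[[2,-3,45],[0,0,45],[0,0,45],[0,0,45],[0,0,35],[0,0,27],[0,0,0],[0,0,0]],"roll":[0,0,0,0,0,0,0,0],"grip":[0.75,0.75,0.75,0.75,0.75,0.75,0.75,0.75]}'; python3 - <<'E'
from h import *
np.set_printoptions(precision=4,suppress=True)
o=get_obs();print(o["joints"],o["tcp_pos"],o["wrist_force"],o["width"])
cv2.imwrite("pics/w9.png",grab_frame("wrist"))
cv2.imwrite("pics/c9.png",cv2.resize(grab_frame("scene")[130:290,150:330],None,fx=4,fy=4,interpolation=2))
E
```

```text
t: 12.05
tcp_pos: [0.4991, 0.2529, 0.0751]
eef_rot: [-2.089, 2.347, -0.001]
wrist_force: [0.4, 0.4, 0.5]
width: 0.0639
[ 0.7492  0.37   -0.1425  0.001  -1.0582 -0.8658] [0.4991 0.2529 0.0751] [0.4469 0.3668 0.5417] 0.06385607123480247
```

View pics/w9.png

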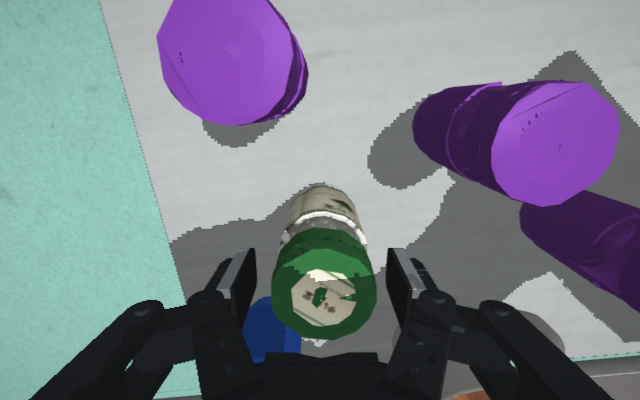

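View pics/c9.png

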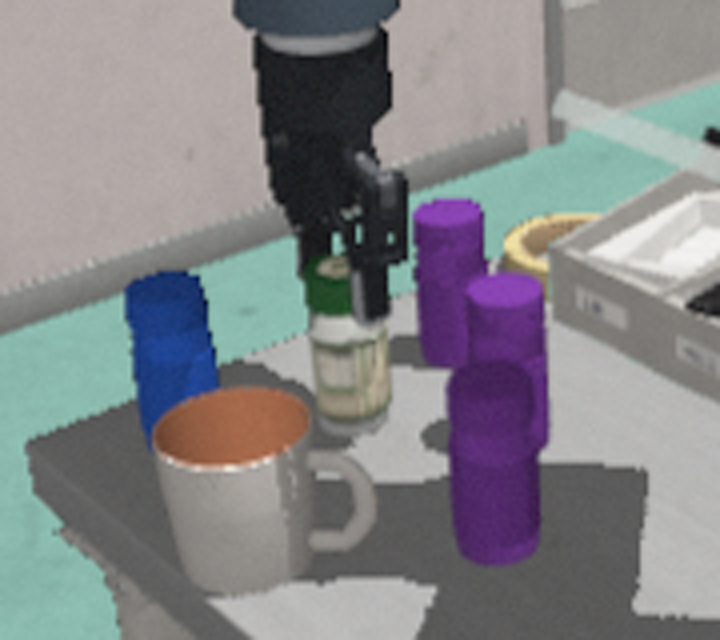

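```bash
python3 -m pendant '{"linear":[[-2,0,0],[0,0,0],[0,0,0],[0,0,0],[0,0,0],[0,0,0],[0,0,0]],"roll":[0,0,0,0,0,0,0],"grip":[0.7,0.35,0.35,0.35,0.35,0.35,0.35]}' 40; python3 -m pendant '{"linear":[[0,0,-3],[0,0,-5],[0,0,-10],[0,0,-20],[0,0,-20],[0,0,0],[0,0,0]],"roll":[0,0,0,0,0,0,0],"grip":[0.35,0.35,0.35,0.35,0.35,0.35,0.35]}'; python3 - <<'E'
from h import *
np.set_printoptions(precision=4,suppress=True)
o=get_obs();print(o["joints"],o["tcp_pos"],o["wrist_force"],o["width"])
cv2.imwrite("pics/w10.png",grab_frame("wrist"))
cv2.imwrite("pics/c10.png",cv2.resize(grab_frame("scene")[130:290,150:330],None,fx=4,fy=4,interpolation=2))
E
```

```text
t: 12.85
tcp_pos: [0.4993, 0.2566, 0.0757]
eef_rot: [-2.089, 2.343, -0.001]
wrist_force: [-1.1, -0.1, 6.6]
width: 0.0441
t: 13.55
tcp_pos: [0.4987, 0.2561, 0.1327]
eef_rot: [-2.089, 2.345, 0.001]
wrist_force: [-0.7, 0.3, -1.3]
width: 0.0442
[ 0.7533  0.324  -0.0514 -0.0004 -1.1944 -0.8685] [0.4987 0.2561 0.1327] [-0.7069  0.2845 -1.2647] 0.04417468601581954
```

View pics/w10.png

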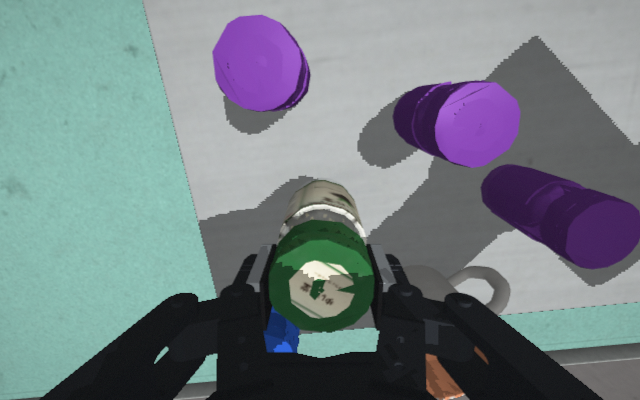

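View pics/c10.png

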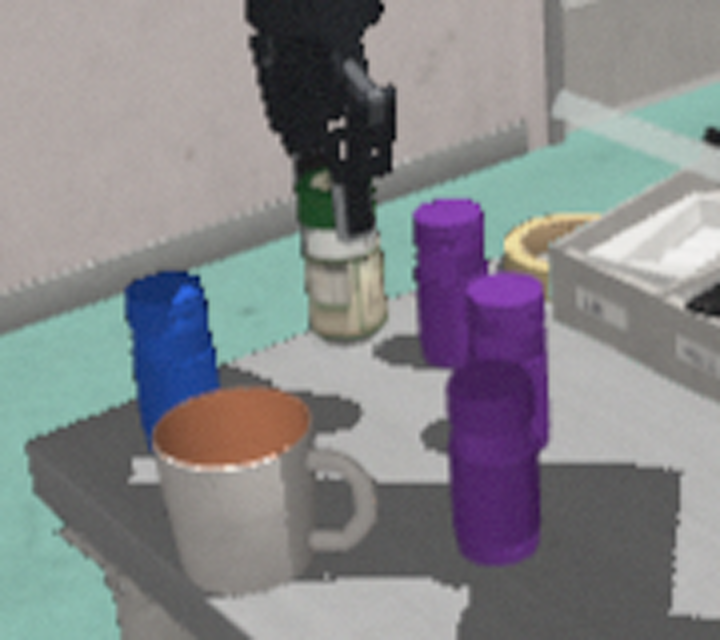

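```bash
python3 -m pendant '{"linear":[[0,0,-30],[0,0,-40],[0,0,-40],[0,0,-40],[0,0,-18],[20,-2,0],[30,-4,0],[40,-6,0]],"roll":[0,0,0,0,0,0,0,0],"grip":[0.35,0.35,0.35,0.35,0.35,0.35,0.35,0.35]}'; python3 -m pendant '{"linear":[[44,-6.2,0],[44,-6.2,0],[44,-6.2,0],[44,-6.2,0],[44,-6.2,0],[44,-6.2,0],[44,-6.2,0],[44,-6.2,0]],"roll":[0,0,0,0,0,0,0,0],"grip":[0.35,0.35,0.35,0.35,0.35,0.35,0.35,0.35]}';python3 -m pendant '{"linear":[[40,-6,0],[40,-5,0],[20,-2,0],[10,-2,0],[0,0,0],[0,0,0]],"roll":[0,0,0,0,0,0],"grip":[0.35,0.35,0.35,0.35,0.35,0.35]}'; python3 - <<'E'
from h import *
np.set_printoptions(precision=4,suppress=True)
o=get_obs();print(o["joints"],o["tcp_pos"],o["wrist_force"],o["width"])
print(R.from_rotvec(o["eef_rot"]).as_matrix())
cv2.imwrite("pics/w11.png",grab_frame("wrist"))
S=grab_frame("side");cv2.imwrite("pics/side11.png",S)
cv2.imwrite("pics/s11.png",cv2.resize(S[190:310,210:350],None,fx=5,fy=5,interpolation=2))
E
```

```text
t: 14.45
tcp_pos: [0.4994, 0.1644, 0.2981]
eef_rot: [2.09, -2.341, -0.002]
wrist_force: [0.4, -0.2, -0.5]
width: 0.044
t: 15.25
tcp_pos: [0.5077, -0.1922, 0.2986]
eef_rot: [2.089, -2.345, -0.004]
wrist_force: [0.4, -0.3, -0.6]
width: 0.0441
t: 15.85
tcp_pos: [0.5111, -0.3005, 0.2996]
eef_rot: [2.09, -2.345, -0.002]
wrist_force: [-0.1, -0.2, -1.0]
width: 0.044
[-0.2685  0.3382  0.394  -0.0005 -1.6279  0.1534] [ 0.5111 -0.3005  0.2996] [-0.0843 -0.2114 -0.9733] 0.043991640650108306
[[-0.1148 -0.9934 -0.0011]
 [-0.9934  0.1148  0.0008]
 [-0.0007  0.0012 -1.    ]]
```

View pics/w11.png

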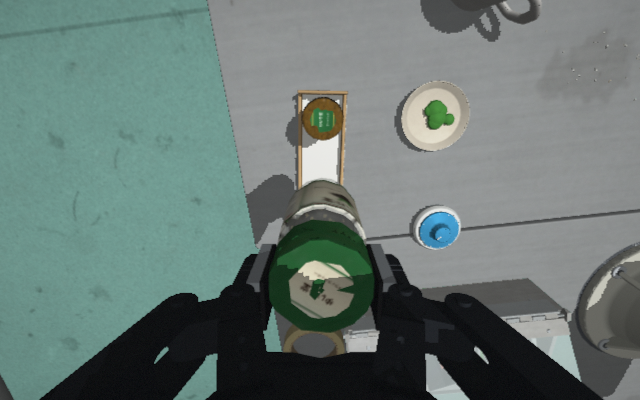

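View pics/s11.png

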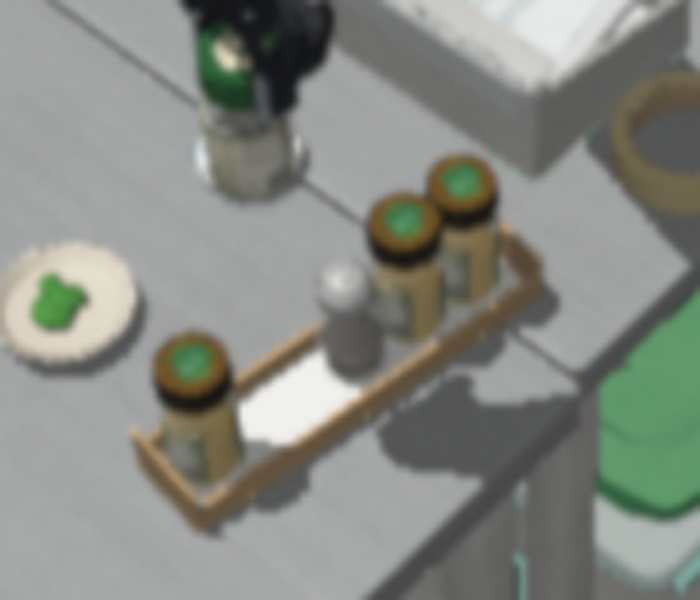

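```bash
python3 - <<'E'
from h import *
np.set_printoptions(precision=4,suppress=True)
S=get_calibration("side")
f=lambda x,y:(x/5+210-.4,y/5+190-.4)
for n,p,z in [("jc",(193,360),.111),("salt",(345,272),.096),("saltneck",(350,308),.08),("jm",(404,218),.111),("jl",(463,180),.111)]:
    print(n,onplane(S,*f(*p),z))
E
```

```text
jc [ 0.5015 -0.3558  0.111 ]
salt [ 0.5136 -0.2479  0.096 ]
saltneck [ 0.525  -0.2567  0.08  ]
jm [ 0.5205 -0.2044  0.111 ]
jl [ 0.527  -0.1603  0.111 ]
```

```bash
python3 -m pendant '{"linear":[[2,2,30],[0,0,40],[0,0,40],[0,0,25],[0,0,15],[0,0,0],[0,0,0]],"roll":[0,0,0,0,0,0,0],"grip":[0.35,0.35,0.35,0.35,0.35,0.35,0.35]}'; python3 - <<'E'
from h import *
np.set_printoptions(precision=4,suppress=True)
o=get_obs();print(o["joints"],o["tcp_pos"],o["wrist_force"],o["width"])
cv2.imwrite("pics/w12.png",grab_frame("wrist"))
S=grab_frame("side");cv2.imwrite("pics/side12.png",S)
cv2.imwrite("pics/s12.png",cv2.resize(S[190:310,210:350],None,fx=5,fy=5,interpolation=2))
E
```

```text
t: 16.65
tcp_pos: [0.5095, -0.3025, 0.1512]
eef_rot: [-2.091, 2.344, -0.002]
wrist_force: [-0.4, -1.1, 0.3]
width: 0.044
[-0.2718  0.372   0.0679  0.0005 -1.2657  0.1578] [ 0.5095 -0.3025  0.1512] [-0.3603 -1.0607  0.3463] 0.043988345121705304
```

View pics/w12.png

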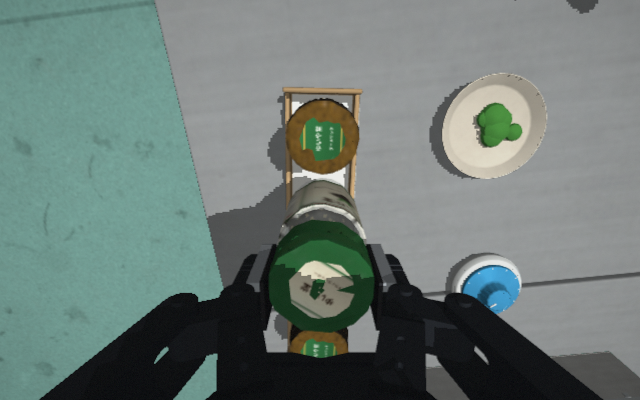

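View pics/s12.png

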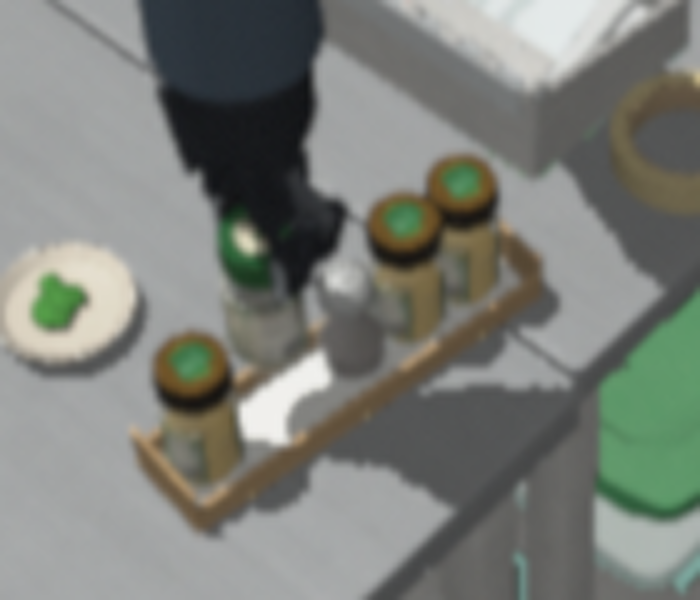

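```bash
python3 -m pendant '{"linear":[[0,0,15],[0,0,15],[0,0,15],[0,0,10],[0,0,5],[0,0,0],[0,0,0]],"roll":[0,0,0,0,0,0,0],"grip":[0.35,0.35,0.35,0.35,0.35,0.35,0.35]}'; python3 - <<'E'
from h import *
np.set_printoptions(precision=4,suppress=True)
o=get_obs();print(o["tcp_pos"],o["wrist_force"],o["width"])
cv2.imwrite("pics/w13.png",grab_frame("wrist"))
S=grab_frame("side");cv2.imwrite("pics/side13.png",S)
cv2.imwrite("pics/s13.png",cv2.resize(S[190:310,210:350],None,fx=5,fy=5,interpolation=2))
E
```

```text
t: 17.45
tcp_pos: [0.5096, -0.3032, 0.0912]
eef_rot: [-2.09, 2.345, -0.002]
wrist_force: [0.3, 0.3, -0.5]
width: 0.0436
[ 0.5096 -0.3032  0.0912] [ 0.329   0.285  -0.5385] 0.04361442242415334
```

View pics/w13.png

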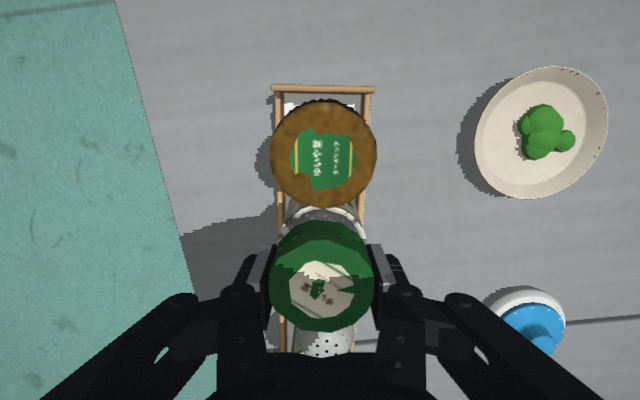

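View pics/s13.png

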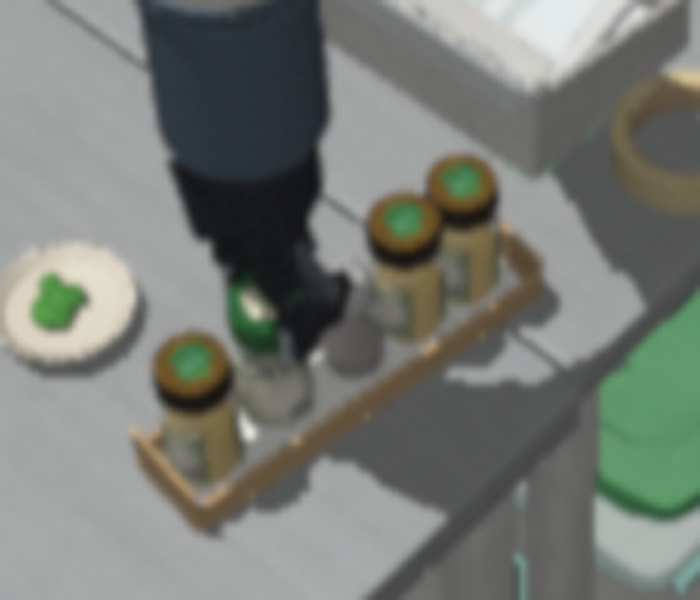

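```bash
python3 -m pendant '{"linear":[[0,0,2],[0,0,2],[0,0,2],[0,0,2],[0,0,0],[0,0,0]],"roll":[0,0,0,0,0,0],"grip":[0.35,0.35,0.35,0.35,0.35,0.35]}';python3 -m pendant '{"linear":[[0,0,1],[0,0,1],[0,0,0],[0,0,0]],"roll":[0,0,0,0],"grip":[0.35,0.35,0.35,0.35]}'
```

```text
t: 18.15
tcp_pos: [0.509, -0.3029, 0.0822]
eef_rot: [2.09, -2.346, -0.0]
wrist_force: [0.4, 0.8, -1.2]
width: 0.0441
t: 18.55
tcp_pos: [0.5097, -0.3035, 0.0817]
eef_rot: [-2.09, 2.345, -0.004]
wrist_force: [-1.1, 0.4, 5.0]
width: 0.0437
```

```bash
python3 -m pendant '{"linear":[[0,0,0],[0,0,0],[0,0,0],[0,0,0],[0,0,0],[0,0,0]],"roll":[0,0,0,0,0,0],"grip":[0.55,0.6,0.65,0.7,0.75,0.75]}';python3 -m pendant '{"linear":[[0,0,-10],[0,0,-30],[0,0,-40],[0,0,-40],[0,0,-40],[-40,0,-20],[-40,0,-10],[0,0,0]],"roll":[0,0,0,0,0,0,0,0],"grip":[0.75,0.75,0.75,0.75,0.75,0.75,0.75,0.75]}'; python3 -m pendant '{"linear":[[0,0,0],[0,0,0]],"roll":[0,0],"grip":[0.75,0.75]}'; python3 - <<'E'
from h import *
np.set_printoptions(precision=4,suppress=True)
o=get_obs();print(o["tcp_pos"],o["wrist_force"],o["width"])
np.save("wc14.npy",get_calibration("wrist"),allow_pickle=True)
cv2.imwrite("pics/w14.png",grab_frame("wrist"))
S=grab_frame("side");cv2.imwrite("pics/side14.png",S)
cv2.imwrite("pics/s14.png",cv2.resize(S[190:310,210:350],None,fx=5,fy=5,interpolation=2))
E
```

```text
t: 19.15
tcp_pos: [0.5091, -0.3029, 0.0802]
eef_rot: [2.09, -2.346, -0.0]
wrist_force: [-0.3, -0.9, 0.7]
width: 0.0642
t: 19.95
tcp_pos: [0.5195, -0.2204, 0.2738]
eef_rot: [-2.092, 2.339, -0.007]
wrist_force: [0.1, -0.3, -0.3]
width: 0.0639
t: 20.15
tcp_pos: [0.518, -0.2238, 0.2703]
eef_rot: [2.089, -2.346, -0.0]
wrist_force: [-0.0, -0.1, 0.0]
width: 0.0641
[ 0.518  -0.2238  0.2703] [-0.0057 -0.143   0.016 ] 0.06414736687105634
```

View pics/w14.png

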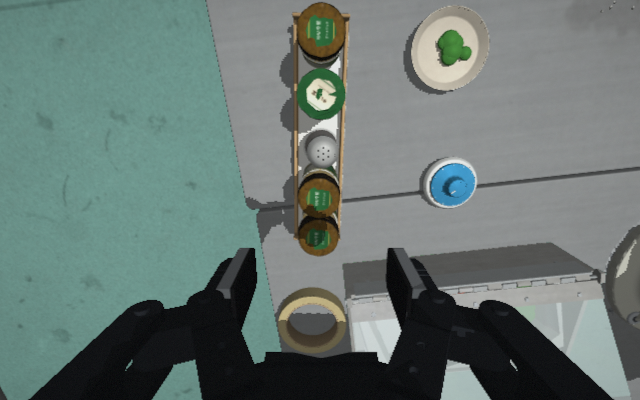

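View pics/s14.png

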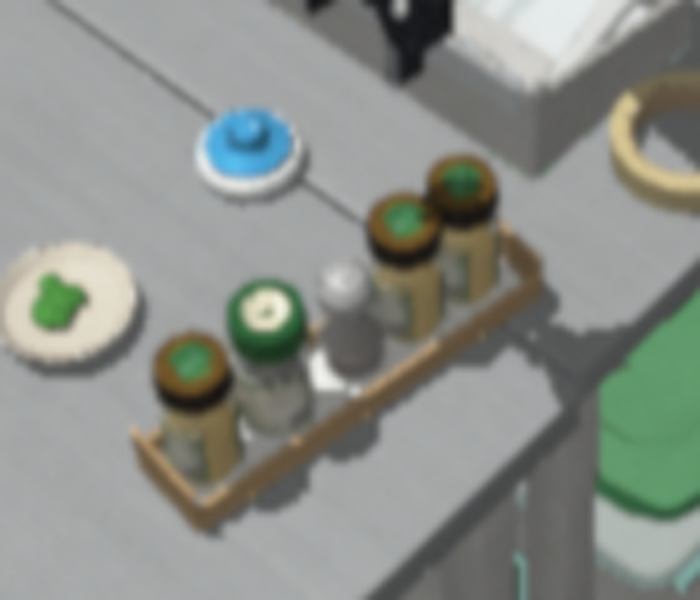

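```bash
python3 - <<'E'
from h import *
np.set_printoptions(precision=4,suppress=True)
W=np.load("wc14.npy",allow_pickle=True).item();S=get_calibration("side")
f=lambda x,y:(x/5+210-.4,y/5+190-.4)
c=np.array([.5155,-.2575]);th=np.radians(-6.8);Rm=np.array([[np.cos(th),np.sin(th)],[-np.sin(th),np.cos(th)]])
for n,p,q,z in [("jc",(321,29),(193,360),.111),("pep",(321,93),(267,310),.112),("salt",(321.5,150),(345,272),.096),("jm",(319,197),(404,218),.111),("jl",(319,237),(463,180),.111)]:
    a=onplane(W,*p,z);b=onplane(S,*f(*q),z)
    t,r=tri([ray(W,*p),ray(S,*f(*q))])
    print(n,a[:2],b[:2],"tri",t,"rail",Rm@(a[:2]-c),Rm@(b[:2]-c))
E
```

```text
jc [ 0.5029 -0.3594] [ 0.5015 -0.3558] tri [ 0.5035 -0.3581  0.1153] rail [-0.0005 -0.1027] [-0.0023 -0.0993]
pep [ 0.5088 -0.3071] [ 0.5084 -0.3047] tri [ 0.5094 -0.3065  0.1145] rail [-0.0007 -0.0501] [-0.0014 -0.0477]
salt [ 0.5145 -0.2529] [ 0.5136 -0.2479] tri [ 0.5154 -0.252   0.1006] rail [-0.0015  0.0044] [-0.003   0.0093]
jm [ 0.5222 -0.2082] [ 0.5205 -0.2044] tri [ 0.5226 -0.2081  0.1151] rail [0.0008 0.0498] [-0.0014  0.0533]
jl [ 0.5273 -0.1643] [ 0.527  -0.1603] tri [ 0.5276 -0.1629  0.112 ] rail [0.0007 0.094 ] [-0.0001  0.0978]
```

```bash
python3 -m pendant '{"linear":[[0,0,-30],[0,0,0],[0,0,0],[0,0,0]],"roll":[0,0,0,0],"grip":[0.75,0.75,0.75,0.75]}'; python3 - <<'E'
from cell import *
print(job_done())
E
```

```text
t: 20.65
tcp_pos: [0.5179, -0.2237, 0.2993]
eef_rot: [2.088, -2.346, -0.002]
wrist_force: [-0.5, -0.2, -0.8]
width: 0.0638
the job is handed in; nothing more can be done
None
```

The pepper jar is back in the row, standing directly to the right of the salt shaker, and I handed the job in at about 20.7 s of robot time (limit 72 s).

- **Making room:** I gripped jar_c across the rail and slid it about 33 mm to the right. Then I pushed the salt shaker and the two jars on its left about 35 mm to the left with shut fingers. Nothing was lifted or tipped.
- **Placing the jar:** I lifted the pepper jar over the seasoning box and set it down in the gap. At touchdown the tool measured 5 N upward force at the height I expected. I then opened the gripper and backed off.

| Last check (wrist and side cameras) | Result | Limit |
|---|---|---|
| Distance from rail centre line, all five | within about 3 mm | 15 mm |
| Distance from rail middle, farthest (jar_c) | about 103 mm | 115 mm |
| Pepper jar to salt shaker | 55–57 mm, pepper on the right | 80 mm |

- **Upright and height:** All five look upright in both pictures. Cap heights from the two cameras came out 1 to 5 mm above what they should be.
- **Camera disagreement:** The two cameras differ by 2 to 5 mm along the row. The limits still hold with either one.
- **Bystanders:** The dish and timer look unmoved in the last pictures. The robot never went close to the cup, but it was out of view in the final pictures. I compared all three by eye only.

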